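Find the backed panel section on a latch frame and mark it

TASK

On the olive latch frame, only one of the three thin aluminium panel sections has the steel coupler arm hidden behind it; the arm's two eye ends stick out of the frame's long sides in line with that section. With the closed, empty fingers press down on the middle of that section until it gives way softly and then turns stiff against the arm, hold a moment, and let it come back up. Then mark the place by standing the taller orange spacer upright on the middle of that section, and leave the short orange spacer where it is.

Things in the scene. Friction and masses are not known exactly. Their poses are not given: they have to be found in the camera images.
- latch_frame: Olive cast frame fixed to the table, 116 x 314 x 58 mm (x, y, z; low feet to y = +-182). Origin: centre of its underside, on the table. The three alike panel sections lie in a row along its y axis, centres at y = -84, 0, +84 mm, tops 60 mm above the table. A red toggle clamp holds its +y end (y = 132 to 325 mm, up to 110 mm high). The two sections with nothing behind sink 15 mm under about 5 N.
- cover_section: Panel section backed by the coupler arm (26 mm bar along x, eyes stand out 45 mm past both long sides of the frame, tops at 52 mm): aluminium, 84 x 80 x 4 mm, in any of the three places. Origin: centre of its top face; z up, x, y as the frame's. It gives 4 mm softly (1 to 2 N), then stiffens: about 4 N at 4.5 mm, 12 N at 7 mm, stop at 10 mm. Springs back; a spacer does not sink it.
- tall_spacer: Orange nylon spacer tube, 32 mm outside, 12 mm bore, 45 mm tall, 25 to 50 g, standing loose on the table. Origin: centre of its underside, z along its axis. A short orange spacer, a black solenoid housing (71 x 46 x 42 mm) and a flat steel release lever (90 mm long) lie about 120 mm or more from it.
- short_spacer: Orange nylon spacer tube, 32 mm outside, 12 mm bore, only 18 mm tall; a bystander. Origin: centre of its underside.
Mind the look-alikes: they are no part of the job. Leave any purple or white look-alike of the tall_spacer alone.

How it is judged:
By the outcome, as a careful person would: the job done as asked, in the order asked, and still so for the second after the job is handed in, with the robot touching nothing.
It also fails if it takes over 64 s, if anything falls off the work surface, if the arm or the gripper's body presses on something with over 40 N, if the wrist force passes 120 N, or if a joint passes its speed limit or range.

ROBOT

A 6-joint arm with a two-finger parallel gripper is mounted at the origin on the work surface. World frame = base frame: x ahead of the robot, y to its left, z up, the work surface at z = 0. Lengths are in m, angles in rad, forces in N, time in s.
With the tool pointing down it reaches from about 0.35 to 0.775 m from the base axis. Payload 5.5 kg.
Tool frame: the origin (TCP) lies between the finger pads; the fingertips stand env.nose_length ahead of it and the grasp point (between the pads) lies 8 mm behind it (env.nose_length is the distance from the TCP to the fingertips, in m); z points along the fingers, y is the direction in which the jaws open and shut (so a half turn about z gives the same grasp; the last joint's range is limited). The gripper opens to 85 mm and grips with 20 to 120 N. Pads are 22 mm wide; open, the fingers measure 114 mm over their backs; the gripper's body (76 mm by 85 mm) begins 54 mm behind the grasp point. The pads swing forward as they close: fully open they stand 13 mm farther back than shut.
Start: joints at [1.152, 0.313, 0.046, 1.304, 0, 1.431], TCP at [0.158, 0.553, 0.242] pointing down, gripper open.
Joint ranges: [-2.76, 2.76], [-0.86, 1.69], [-1.03, 1.26], [-2.2, 2.34], [-1.47, 1.5], [-3.14, 3.14]. Speed limits (rad/s): [2.57, 2.57, 3.14, 3.14, 3.14, 3.14].

INTERFACE

Orientations are given as a unit quaternion [w, x, y, z].
In Python, from workcell import env gives the robot as it stands. The module is installed in compiled form; this text tells all that it offers.
- The arm moves only by the shell command python3 -m creep 'ROWS' [FORCE]. ROWS is a JSON object of lists of equal length, an entry for each row: "hand": the finger opening in mm, from 0 to 85.4; "delta_pos": the shift along the tool's x, y, z scaled (see below), a list of three; "turn": the turn about the tool's z scaled (see below). In form: {"hand": [hand, ...], "delta_pos": [[dx, dy, dz], ...], "turn": [turn, ...]}. A call has exactly 5 rows; each row shifts and turns the commanded pose from where the row before left it, along the tool's axes as they then stand; what a row does not reach is not made up. The controller multiplies each number of a shift by 0.8 m and each number of a turn by 5 degrees. A row lasts 1/12 s, in which the tool goes at most 41.7 mm and 7.16 degrees, less where a joint would pass 70% of its speed; a pose out of reach is approached as far as the arm can. A call with a number of a shift or a turn outside -1 to 1 is refused whole. A call with a gripper value outside its range is refused whole. The fingers move at their own pace and stop on an object; FORCE is the grip in N (left out, the last holds). Time passes only in rows, so rows that do not move let the fingers close, or fill a call up. It gives the time, the measured TCP pose, the force and the opening at its end, in the units of the state.
- env.get_state(): the state, without advancing time (a new reading comes with each control period).
- env.read_camera(name): name is "scene" or "side" or "wrist"; returns a dict with "pixels" (400x640x3 uint8, red, green, blue), "depth" (400x640 float32, m along the optical axis (not along the pixel's ray), 0 where there is no reading), "fx", "fy", "cx", "cy" (pixels), "origin" and "orientation" of the camera in the world. Camera axes: x right, y down, z forward; pixel columns grow to the right and rows downward; lengths in m; the calibration is good to about 2 mm. A picture is of the moment at which its call begins.
- env.hand_in(): hands the job in, once; it reports no verdict.
Trained networks look in the newest picture that a camera, given by its name, has taken for a name from the list of things; names that differ only in an ending like _2 or _b are one class to them, and where a whole thing is asked for, a point or a joint stands for the part that bears it (a point fixed in the world has none). Each returns a list of dicts, best first, with "score" (0 to 1); they miss things now and then, are a little off and sometimes report something else, mostly with a low value. They report only what shows in the picture. A call takes as long as a camera call. They do not tell look-alikes from the thing itself.
- env.find_in(camera, target): "location" ([row, column] in pixels, amid what is visible of it).
- env.pinpoint(camera, target): "location" ([row, column] in pixels: a listed point, or the origin of a listed thing).
The state is a dict: "clock": time; "joint_pos": joint angles; "qvel": joint speeds; "tau": joint torques, N m; "tcp_pos": TCP position; "orientation": TCP orientation; "wrist_force": force on the tool from outside, world axes, zero at the start; "ft_torque": the same for the moment, N m; "finger_gap": finger opening in m.
Only numpy, scipy, OpenCV 4.12 (cv2) and the standard library are available. Lean on these libraries where they do the work, as an engineer would, in place of code of your own. Each camera call takes 0.05 s, during which the arm holds its last target.

## Working session

There is one attempt and no reset: what is moved stays moved. The work goes in short steps, Python scripts to look and compute and a shell command to move; the robot and the scene stay as the last step left them, time stands still between calls to the robot, and variables do not carry over. Pictures are saved under pics/ and viewed, and the job is handed in when it is done.

```bash
mkdir -p pics; cat > h.py <<'E'
from workcell import env
import numpy as np, cv2
from scipy.spatial.transform import Rotation as R
def rot(q): return R.from_quat([q[1],q[2],q[3],q[0]]).as_matrix()
def snap(n,f):
    c=env.read_camera(n); cv2.imwrite('pics/'+f,c['pixels'][:,:,::-1]); np.savez('pics/'+f+'.npz',**c); return c
def p3(c,r,col,d=None):
    if d is None:
        w=c['depth'][int(r)-1:int(r)+2,int(col)-1:int(col)+2]; d=np.median(w[w>0])
    v=np.array([(col-c['cx'])/c['fx']*d,(r-c['cy'])/c['fy']*d,d])
    return rot(c['orientation'])@v+np.array(c['origin'])
def onz(c,r,col,z):
    v=rot(c['orientation'])@np.array([(col-c['cx'])/c['fx'],(r-c['cy'])/c['fy'],1]); o=np.array(c['origin'])
    return o+v*(z-o[2])/v[2]
def proj(c,p):
    v=rot(c['orientation']).T@(np.array(p)-np.array(c['origin'])); return [v[1]/v[2]*c['fy']+c['cy'],v[0]/v[2]*c['fx']+c['cx']]
E
python3 - <<'E'
from h import *
for n in ["scene","side","wrist"]:
    c=snap(n,n+'0.png'); print(n,c['origin'],c['orientation'],c['fx'])
    for t in ["tall_spacer","short_spacer","cover_section","latch_frame"]:
        print(t,[(np.round(o['location']),round(o['score'],2),np.round(p3(c,*o['location']),3)) for o in env.find_in(n,t)][:4], [(np.round(o['location']),round(o['score'],2)) for o in env.pinpoint(n,t)][:4])
print(env.get_state(),env.nose_length)
E
```

```text
scene [1.04077711 0.09441196 0.82418565] [-0.18338579  0.54175087  0.78141432 -0.24953418] 482.52920478667727
tall_spacer [(array([182., 220.]), 0.83, array([ 0.53 , -0.288,  0.041])), (array([130., 198.]), 0.8, array([ 0.407, -0.407,  0.033])), (array([155., 213.]), 0.78, array([ 0.47 , -0.335,  0.043])), (array([131., 227.]), 0.75, array([ 0.393, -0.339,  0.04 ]))] [(array([163., 217.]), 0.77), (array([137., 230.]), 0.59), (array([190., 221.]), 0.59)]
short_spacer [(array([227., 259.]), 0.49, array([ 0.58 , -0.181,  0.005]))] [(array([230., 258.]), 0.81)]
cover_section [(array([258., 379.]), 0.97, array([0.596, 0.067, 0.06 ]))] [(array([259., 379.]), 0.55)]
latch_frame [(array([304., 464.]), 0.63, array([0.629, 0.227, 0.059]))] [(array([286., 418.]), 0.79)]
side [ 0.35727818 -0.69697032  0.85169498] [-0.32993898  0.93685406 -0.11186253  0.03052076] 400.44919175458097
tall_spacer [(array([348., 318.]), 0.8, array([ 0.397, -0.427,  0.041])), (array([285., 358.]), 0.72, array([ 0.515, -0.312,  0.044])), (array([302., 335.]), 0.7, array([ 0.458, -0.333,  0.027])), (array([317., 302.]),
[... 645 characters left out ...]
 []
{'clock': 1.35, 'joint_pos': array([1.15236865e+00, 3.13196625e-01, 4.61233536e-02, 1.30359391e+00,
       1.32675709e-05, 1.43116462e+00]), 'qvel': array([ 5.51602463e-04, -9.46938225e-04,  7.01518016e-04, -3.42571293e-05,
       -3.55514116e-04, -9.52769116e-04]), 'tau': array([ 8.62432830e-05, -4.80470610e+01,  2.98803556e+01,  5.23567014e-04,
       -1.53281094e-04,  2.06711712e-05]), 'tcp_pos': array([0.15828423, 0.55284101, 0.24233467]), 'orientation': array([1.14069581e-05, 1.38946963e-01, 9.90299822e-01, 6.39001042e-05]), 'wrist_force': array([ 0.25543795, -0.37949695,  0.84701699]), 'ft_torque': array([0.04998596, 0.02673441, 0.05726452]), 'finger_gap': 0.0853734620027473} 0.011
```

View pics/scene0.png

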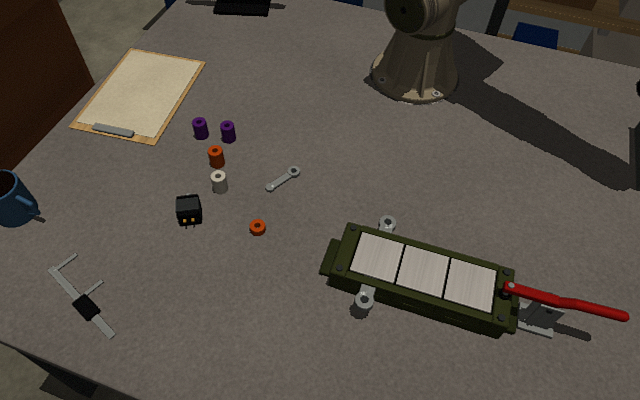

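View pics/side0.png

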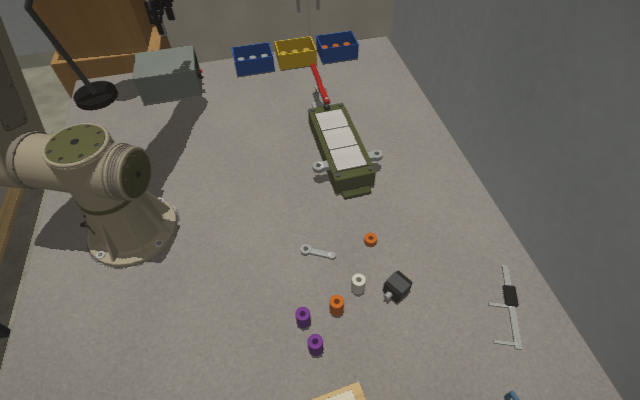

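```bash
python3 - <<'E'
import cv2
a=cv2.imread('pics/scene0.png')[110:260,170:300]; cv2.imwrite('pics/sc_crop.png',cv2.resize(a,None,fx=4,fy=4,interpolation=cv2.INTER_CUBIC))
a=cv2.imread('pics/side0.png')[70:270,220:400]; cv2.imwrite('pics/sd_crop.png',cv2.resize(a,None,fx=3,fy=3,interpolation=cv2.INTER_CUBIC))
E
```

```text
(no output)
```

View pics/sc_crop.png

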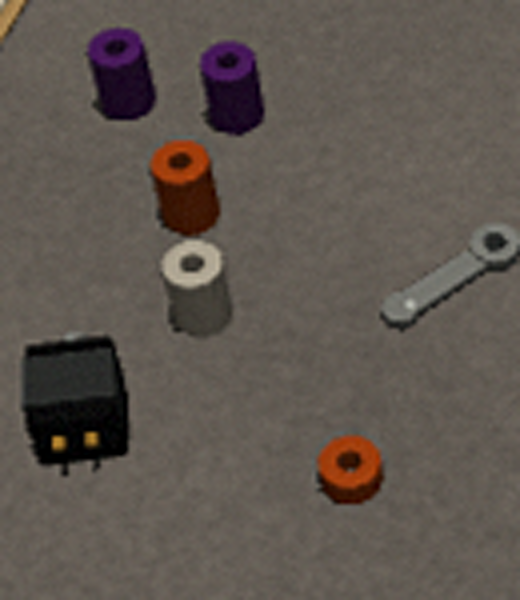

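View pics/sd_crop.png

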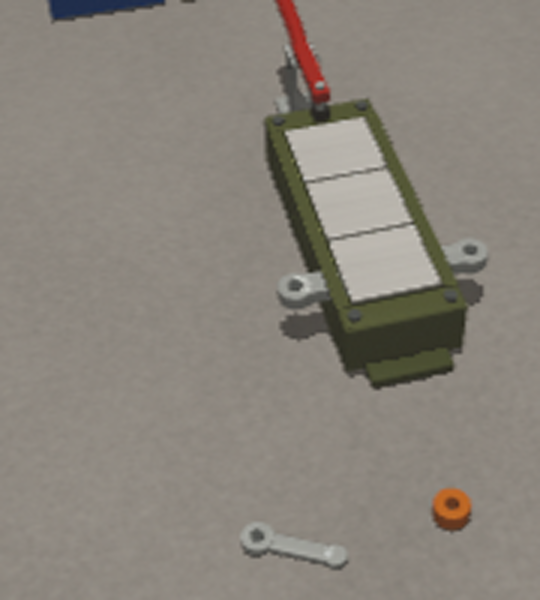

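```bash
cat > m.py <<'E'
from h import *
def load(f): return dict(np.load('pics/'+f+'.npz'))
def cloud(c):
    v,u=np.mgrid[0:400,0:640]; d=c['depth']; P=np.stack([(u-c['cx'])/c['fx']*d,(v-c['cy'])/c['fy']*d,d],-1)
    return P@rot(c['orientation']).T+c['origin']
def blobs(c,mode):
    hsv=cv2.cvtColor(c['pixels'],cv2.COLOR_RGB2HSV); h,s,v=[hsv[...,i].astype(int) for i in range(3)]
    P=cloud(c)
    m={'orange':(h<15)&(s>150)&(v>70),'purple':(h>125)&(h<160)&(s>80),'white':(s<40)&(v>100)}[mode]
    m&=(P[...,0]>.25)&(P[...,0]<.75)&(P[...,1]>-.55)&(P[...,1]<-.1)&(P[...,2]>-.01)&(P[...,2]<.1)&(c['depth']>0)
    n,l,st,ce=cv2.connectedComponentsWithStats(m.astype(np.uint8))
    for i in range(1,n):
        if st[i,4]<40: continue
        q=P[l==i]; top=np.percentile(q[:,2],95); t=q[q[:,2]>top-.006]
        cen,rad=cv2.minEnclosingCircle(t[:,:2].astype(np.float32))
        print(mode,np.round(ce[i][::-1]),st[i,4],'top z',round(top,4),'top mean',np.round(t.mean(0),4),'circle',np.round(cen,4),round(rad,4))
if __name__=='__main__':
    for f in ['scene0.png','side0.png']:
        c=load(f); print(f)
        for m in ['orange','purple','white']: blobs(c,m)
        P=cloud(c); hsv=cv2.cvtColor(c['pixels'],cv2.COLOR_RGB2HSV)
        m=(hsv[...,1]<60)&(hsv[...,2]>100)&(abs(P[...,2]-.06)<.008)&(P[...,0]>.4)&(P[...,0]<.8)&(P[...,1]>0)&(P[...,1]<.4)&(c['depth']>0)
        n,l,st,ce=cv2.connectedComponentsWithStats(m.astype(np.uint8))
        for i in range(1,n):
            if st[i,4]<300: continue
            q=P[l==i]; r=cv2.minAreaRect(q[:,:2].astype(np.float32)*1000)
            rp=cv2.minAreaRect(np.argwhere(l==i)[:,::-1].astype(np.float32))
            print('panel',np.round(ce[i][::-1]),st[i,4],'rect',np.round(r[0],1),np.round(r[1],1),round(r[2],1),'z',np.median(q[:,2]).round(4))
E
python3 m.py
```

```text
scene0.png
orange [150. 215.] 121 top z 0.0477 top mean [ 0.4576 -0.3368  0.0452] circle [ 0.4571 -0.3377] 0.0161
orange [225. 257.] 150 top z 0.0207 top mean [ 0.5852 -0.182   0.0184] circle [ 0.5852 -0.1823] 0.0159
purple [128. 200.] 289 top z 0.0469 top mean [ 0.3941 -0.4092  0.0449] circle [ 0.3928 -0.4101] 0.0174
purple [131. 228.] 282 top z 0.0465 top mean [ 0.3811 -0.3462  0.0449] circle [ 0.3801 -0.3474] 0.017
white [ 96. 198.] 71 top z 0.0036 top mean [ 0.2793 -0.4823  0.0005] circle [ 0.2803 -0.4798] 0.0355
white [102. 185.] 41 top z 0.0018 top mean [ 3.091e-01 -5.009e-01  5.000e-04] circle [ 0.3094 -0.5052] 0.0192
white [110. 196.] 44 top z 0.0031 top mean [ 0.3241 -0.4621  0.0006] circle [ 0.3228 -0.463 ] 0.0191
white [139. 310.] 259 top z 0.0032 top mean [ 0.313  -0.1723  0.0009] circle [ 0.3065 -0.1776] 0.0545
white [136. 333.] 164 top z 0.0033 top mean [ 0.2837 -0.1244  0.0007] circle [ 0.2828 -0.1266] 0.0396
white [162. 279.] 861 top z 0.0105 top mean [ 0.4489 -0.1856  0.0091] circle [ 0.4202 -0.2169] 0.0705
white [156. 138.] 59 top z 0.0031 top mean [ 5.008e-01 -5.14
[... 2588 characters left out ...]
609
side0.png
orange [239. 370.] 133 top z 0.0202 top mean [ 0.5847 -0.1847  0.0182] circle [ 0.5843 -0.1839] 0.0157
orange [305. 336.] 244 top z 0.0473 top mean [ 0.4577 -0.3397  0.0451] circle [ 0.4573 -0.3385] 0.0158
purple [317. 303.] 250 top z 0.0475 top mean [ 0.3808 -0.3493  0.0453] circle [ 0.3803 -0.3478] 0.0163
purple [344. 315.] 268 top z 0.0473 top mean [ 0.3939 -0.4126  0.0453] circle [ 0.3943 -0.4123] 0.0161
white [312. 357.] 36959 top z 0.0032 top mean [ 0.5037 -0.3449  0.0009] circle [ 0.5009 -0.3249] 0.3343
white [396. 344.] 138 top z 0.0078 top mean [ 0.4272 -0.5166  0.0055] circle [ 0.4222 -0.5188] 0.0244
panel [140. 340.] 1732 rect [591.6 147.5] [ 88.8 257.2] 1.0 z 0.0601
```

The scene crop shows the candidates for tall_spacer. The orange tall tube is at (155,215), two purple tubes at (130,198) and (131,228), a white tube at (182,220) and the orange short spacer at (227,258). The orange tube at (155,215) fits: it is orange and its top measured 45 mm in both views.

The eyes at scene (222,388) and (300,364) line up with the first panel section (258,378), the one at the end away from the red clamp. Its centre is about (0.593, 0.063), with the top at z ≈ 0.060.

I'll close the hand and move above that section.

```bash

python3 -m creep '{"hand":[0,0,0,0,0],"delta_pos":[[-0.0346,-0.0219,0],[-0.0346,-0.0219,0],[-0.0346,-0.0219,0],[-0.0346,-0.0219,0],[-0.0346,-0.0219,0]],"turn":[0,0,0,0,0]}'
python3 -m creep '{"hand":[0,0,0,0,0],"delta_pos":[[-0.0346,-0.0219,0],[-0.0346,-0.0219,0],[-0.0346,-0.0219,0],[-0.0346,-0.0219,0],[-0.0346,-0.0219,0]],"turn":[0,0,0,0,0]}'
python3 -m creep '{"hand":[0,0,0,0,0],"delta_pos":[[-0.0346,-0.0219,0],[-0.0346,-0.0219,0],[-0.0346,-0.0219,0],[-0.0346,-0.0219,0],[-0.0346,-0.0219,0]],"turn":[0,0,0,0,0]}'
```

```text
clock: 1.77
tcp_pos: [0.2679, 0.4294, 0.2424]
orientation: [0.0, 0.139, 0.99, 0.0]
wrist_force: [1.1, 1.2, 0.5]
finger_gap: 0.0256
clock: 2.18
tcp_pos: [0.377, 0.3069, 0.2425]
orientation: [0.0, 0.139, 0.99, 0.0]
wrist_force: [0.4, 0.2, 0.3]
finger_gap: 0.0
clock: 2.6
tcp_pos: [0.486, 0.1845, 0.2425]
orientation: [0.0, 0.139, 0.99, 0.0]
wrist_force: [0.2, 1.3, -0.4]
finger_gap: 0.0
```

```bash

python3 -m creep '{"hand":[0,0,0,0,0],"delta_pos":[[-0.0341,-0.0217,0],[-0.0341,-0.0217,0],[-0.0341,-0.0217,0],[-0.0341,-0.0217,0],[-0.0341,-0.0217,0]],"turn":[0,0,0,0,0]}'
python3 -m creep '{"hand":[0,0,0,0,0],"delta_pos":[[0,0,0.03],[0,0,0.03],[0,0,0.03],[0,0,0],[0,0,0]],"turn":[0,0,0,0,0]}'
python3 - <<'E'
from h import *
c=snap('wrist','w1.png'); print(c['origin'],np.round(rot(c['orientation']),2))
s=env.get_state(); print(s['tcp_pos'],s['wrist_force'])
for z,p in ((.06,[.593,.0635,.06]),): print(proj(c,p))
for n in ('find_in','pinpoint'):
  print([(np.round(o['location']),round(o['score'],2),p3(c,*o['location']).round(4)) for o in getattr(env,n)('wrist','cover_section')])
E
```

```text
clock: 3.02
tcp_pos: [0.5933, 0.0635, 0.2424]
orientation: [0.0, 0.139, 0.99, 0.0]
wrist_force: [0.8, 1.0, -0.1]
finger_gap: -0.0001
clock: 3.43
tcp_pos: [0.5912, 0.0649, 0.1692]
orientation: [-0.002, 0.139, 0.99, -0.0]
wrist_force: [0.4, 0.1, 0.2]
finger_gap: -0.0
[0.51120271 0.08739523 0.30169518] [[ 0.28  0.91  0.31]
 [ 0.96 -0.26 -0.09]
 [-0.    0.32 -0.95]]
[0.59233453 0.06500718 0.17085315] [ 0.55937918  0.51366922 -0.69430021]
[np.float64(202.8987586832545), np.float64(321.91106361485924)]
[(array([199., 318.]), 0.78, array([0.5887, 0.0616, 0.0602]))]
[(array([203., 317.]), 0.56, array([0.592 , 0.0596, 0.0607]))]
```

View pics/w1.png

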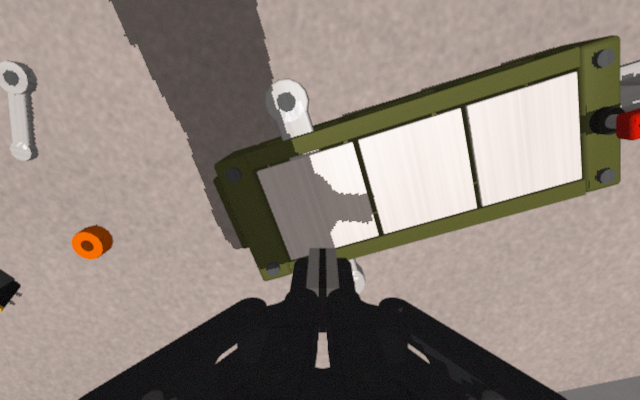

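The wrist view shows the section's corners at columns/rows (258,172), (353,142), (384,235) and (290,262). Their mean is (321,203), and my estimate projects to (322,203), so they agree. The eye at (288,100) is in line with this section. I'll descend to just above it.

```bash

python3 -m creep '{"hand":[0,0,0,0,0],"delta_pos":[[-0.0005,-0.0005,0.025],[-0.0005,-0.0005,0.025],[0,0,0.025],[0,0,0.025],[0,0,0.01]],"turn":[0,0,0,0,0]}'
python3 -m creep '{"hand":[0,0,0,0,0],"delta_pos":[[0,0,0],[0,0,0],[0,0,0],[0,0,0],[0,0,0]],"turn":[0,0,0,0,0]}'
python3 -c "
from h import *
s=env.get_state(); print(s['tcp_pos'],s['wrist_force'],s['finger_gap'])"
```

```text
clock: 4.0
tcp_pos: [0.5926, 0.0642, 0.0815]
orientation: [-0.0, 0.139, 0.99, 0.0]
wrist_force: [-0.8, 0.1, -0.5]
finger_gap: 0.0
clock: 4.42
tcp_pos: [0.5939, 0.064, 0.0837]
orientation: [0.001, 0.139, 0.99, 0.0]
wrist_force: [-0.3, 0.6, -0.7]
finger_gap: -0.0002
[0.5938624  0.06396922 0.08372628] [-0.29560181  0.5766494  -0.73826175] -0.00018812190904189633
```

```bash

python3 -m creep '{"hand":[0,0,0,0,0],"delta_pos":[[0,0,0.005],[0,0,0.005],[0,0,0.0025],[0,0,0],[0,0,0]],"turn":[0,0,0,0,0]}'
python3 -m creep '{"hand":[0,0,0,0,0],"delta_pos":[[0,0,0.002],[0,0,0.002],[0,0,0.001],[0,0,0],[0,0,0]],"turn":[0,0,0,0,0]}'
python3 -m creep '{"hand":[0,0,0,0,0],"delta_pos":[[0,0,0.001],[0,0,0],[0,0,0],[0,0,0],[0,0,0]],"turn":[0,0,0,0,0]}'
```

```text
clock: 4.83
tcp_pos: [0.5925, 0.0639, 0.0718]
orientation: [-0.0, 0.139, 0.99, -0.0]
wrist_force: [0.4, 0.7, 0.2]
finger_gap: -0.0
clock: 5.25
tcp_pos: [0.5931, 0.064, 0.0685]
orientation: [0.0, 0.139, 0.99, 0.0]
wrist_force: [0.5, -0.2, 1.9]
finger_gap: -0.0001
clock: 5.67
tcp_pos: [0.593, 0.064, 0.0676]
orientation: [0.0, 0.139, 0.99, 0.0]
wrist_force: [0.6, 0.2, 1.9]
finger_gap: 0.0001
```

Contact made, and it's still in the soft range at about 1.9 N. I'll go further in small steps.

```bash

python3 -m creep '{"hand":[0,0,0,0,0],"delta_pos":[[0,0,0.001],[0,0,0.001],[0,0,0],[0,0,0],[0,0,0]],"turn":[0,0,0,0,0]}'
python3 -m creep '{"hand":[0,0,0,0,0],"delta_pos":[[0,0,0.001],[0,0,0],[0,0,0],[0,0,0],[0,0,0]],"turn":[0,0,0,0,0]}'
python3 -m creep '{"hand":[0,0,0,0,0],"delta_pos":[[0,0,0.001],[0,0,0],[0,0,0],[0,0,0],[0,0,0]],"turn":[0,0,0,0,0]}'
```

```text
clock: 6.08
tcp_pos: [0.5931, 0.0639, 0.0663]
orientation: [0.0, 0.139, 0.99, 0.0]
wrist_force: [-0.3, -0.1, 4.5]
finger_gap: 0.0001
clock: 6.5
tcp_pos: [0.5931, 0.0639, 0.0657]
orientation: [0.0, 0.139, 0.99, 0.0]
wrist_force: [-1.1, -0.4, 7.1]
finger_gap: -0.0
clock: 6.92
tcp_pos: [0.5931, 0.0639, 0.0651]
orientation: [0.0, 0.139, 0.99, 0.0]
wrist_force: [-2.5, -0.4, 8.7]
finger_gap: -0.0001
```

It has turned stiff: 1.9 N, then 4.5, 7.1 and 8.7 N. One more small step, hold, then release.

```bash

python3 -m creep '{"hand":[0,0,0,0,0],"delta_pos":[[0,0,0.001],[0,0,0.0005],[0,0,0],[0,0,0],[0,0,0]],"turn":[0,0,0,0,0]}'
python3 -m creep '{"hand":[0,0,0,0,0],"delta_pos":[[0,0,0],[0,0,0],[0,0,0],[0,0,0],[0,0,0]],"turn":[0,0,0,0,0]}'
python3 -m creep '{"hand":[0,0,0,0,0],"delta_pos":[[0,0,0],[0,0,0],[0,0,0],[0,0,0],[0,0,0]],"turn":[0,0,0,0,0]}'
python3 -m creep '{"hand":[0,0,0,0,0],"delta_pos":[[0,0,-0.003],[0,0,-0.005],[0,0,-0.005],[0,0,-0.01],[0,0,-0.02]],"turn":[0,0,0,0,0]}'
python3 -m creep '{"hand":[0,0,0,0,0],"delta_pos":[[0,0,-0.03],[0,0,-0.03],[0,0,-0.03],[0,0,0],[0,0,0]],"turn":[0,0,0,0,0]}'
```

```text
clock: 7.33
tcp_pos: [0.5931, 0.0639, 0.0643]
orientation: [0.001, 0.139, 0.99, 0.0]
wrist_force: [-2.5, 0.0, 10.9]
finger_gap: 0.0002
clock: 7.75
tcp_pos: [0.5931, 0.064, 0.0643]
orientation: [0.001, 0.139, 0.99, 0.0]
wrist_force: [-2.5, -0.7, 10.5]
finger_gap: -0.0004
clock: 8.17
tcp_pos: [0.5931, 0.0639, 0.0643]
orientation: [0.001, 0.139, 0.99, 0.0]
wrist_force: [-2.6, -0.2, 11.7]
finger_gap: -0.0
clock: 8.58
tcp_pos: [0.591, 0.064, 0.0959]
orientation: [-0.002, 0.139, 0.99, -0.0]
wrist_force: [0.6, 0.8, -0.3]
finger_gap: -0.0004
clock: 9.0
tcp_pos: [0.5939, 0.0639, 0.1712]
orientation: [0.002, 0.139, 0.99, 0.0]
wrist_force: [0.3, 0.0, 0.1]
finger_gap: 0.0002
```

```bash
python3 - <<'E'
from h import *
import m
s=env.get_state();print(s['tcp_pos'],s['orientation'],s['joint_pos'])
c=snap('side','side1.png'); m.blobs(c,'orange')
P=m.cloud(c)
for col,row in ((349,155),(340,137),(331,119)):
    q=P[row-4:row+5,col-4:col+5].reshape(-1,3); print(np.median(q,0).round(4))
# white tube top
mm=(abs(P[...,2]-.045)<.004)&(abs(P[...,0]-.52)<.04)&(abs(P[...,1]+.30)<.05)&(c['depth']>0)
t=P[mm]; t=t[(np.hypot(t[:,0]-.4572,t[:,1]+.338)>.03)]; print('white',t.mean(0).round(3),len(t),t.min(0),t.max(0))
E
```

```text
[0.59389346 0.06394459 0.17124989] [1.58360095e-03 1.38939783e-01 9.90299538e-01 2.31586266e-04] [-2.71284554e-02  3.81778471e-01 -3.11985276e-02  1.15462017e+00
  1.05445312e-04  2.51653539e-01]
orange [239. 370.] 131 top z 0.0204 top mean [ 0.5847 -0.1851  0.0182] circle [ 0.5847 -0.1846] 0.016
orange [305. 336.] 242 top z 0.0477 top mean [ 0.4575 -0.3399  0.0453] circle [ 0.4571 -0.3393] 0.0155
[0.5987 0.0661 0.0606]
[0.5936 0.1463 0.06  ]
[0.5885 0.2292 0.0604]
white [ 0.518 -0.301  0.045] 133 [ 0.50278242 -0.31577193  0.04111965] [ 0.53342584 -0.28474106  0.04829065]
```

The panel sprang back to z = 0.060, and the press peaked at about 11.7 N. Next I turn the jaws 45° so they stay clear of the white tube at (0.518, -0.301) and the purple ones, then go above the tall orange spacer.

```bash

python3 -m creep '{"hand":[60,60,60,60,60],"delta_pos":[[0,0,0],[0,0,0],[0,0,0],[0,0,0],[0,0,0]],"turn":[-1,-1,-1,-1,-1]}'
python3 -m creep '{"hand":[60,60,60,60,60],"delta_pos":[[0,0,0],[0,0,0],[0,0,0],[0,0,0],[0,0,0]],"turn":[-1,-1,-1,-1,0]}'
python3 -m creep '{"hand":[60,60,60,60,60],"delta_pos":[[0.0262,-0.0238,0],[0.0262,-0.0238,0],[0.0262,-0.0238,0],[0.0262,-0.0238,0],[0.0262,-0.0238,0]],"turn":[0,0,0,0,0]}'
python3 -m creep '{"hand":[60,60,60,60,60],"delta_pos":[[0.0262,-0.0238,0],[0.0262,-0.0238,0],[0.0262,-0.0238,0],[0.0262,-0.0238,0],[0.0262,-0.0238,0]],"turn":[0,0,0,0,0]}'
python3 -m creep '{"hand":[60,60,60,60,60],"delta_pos":[[0.0262,-0.0238,0],[0.0262,-0.0238,0],[0.0262,-0.0238,0],[0.0262,-0.0238,0],[0.0262,-0.0238,0]],"turn":[0,0,0,0,0]}'
python3 - <<'E'
from h import *
import m
c=snap('wrist','w2.png'); 
s=env.get_state(); print(s['tcp_pos'],s['orientation'],s['finger_gap'],s['joint_pos'])
print(proj(c,[.4572,-.3385,.045]))
m.blobs(c,'orange')
y=rot(s['orientation']); d=y.T@(np.array([.4572,-.3385,.021])-s['tcp_pos']); print('rem units',d/.8)
E
```

```text
clock: 9.47
tcp_pos: [0.5916, 0.064, 0.1675]
orientation: [-0.002, -0.081, 0.997, 0.0]
wrist_force: [-0.4, 0.3, -0.7]
finger_gap: 0.0593
clock: 9.88
tcp_pos: [0.5917, 0.064, 0.1676]
orientation: [-0.002, -0.252, 0.968, 0.001]
wrist_force: [-0.4, -0.3, 0.1]
finger_gap: 0.0601
clock: 10.3
tcp_pos: [0.5461, -0.0709, 0.1683]
orientation: [-0.001, -0.25, 0.968, 0.001]
wrist_force: [0.8, -0.3, 0.5]
finger_gap: 0.0603
clock: 10.72
tcp_pos: [0.5007, -0.205, 0.1684]
orientation: [-0.001, -0.249, 0.968, 0.001]
wrist_force: [0.4, -0.0, 0.4]
finger_gap: 0.06
clock: 11.13
tcp_pos: [0.4553, -0.339, 0.1683]
orientation: [-0.001, -0.249, 0.968, 0.001]
wrist_force: [0.1, 0.1, -0.3]
finger_gap: 0.0599
[ 0.45428245 -0.34397407  0.16821799] [-1.16174601e-03 -2.47344980e-01  9.68926448e-01 -8.05307865e-04] 0.060317495974682715 [-0.78749741  0.33466994 -0.10760938  1.12831144 -0.00281965 -1.28737647]
[np.float64(197.55600467480036), np.float64(322.38676877188226)]
orange [191. 321.] 1217 top z 0.0463 top mean [ 0.4562 -0.3403  0.0451] circle [ 0.4572 -0.3392] 0.0158
orange [336. 383.] 402 top z 0.0186 top mean [ 0.5819 -0.1879  0.0165] circle [ 0.5847 -0.1848] 0.0162
rem units [-0.00696806  0.00443869  0.18400039]
```

View pics/w2.png

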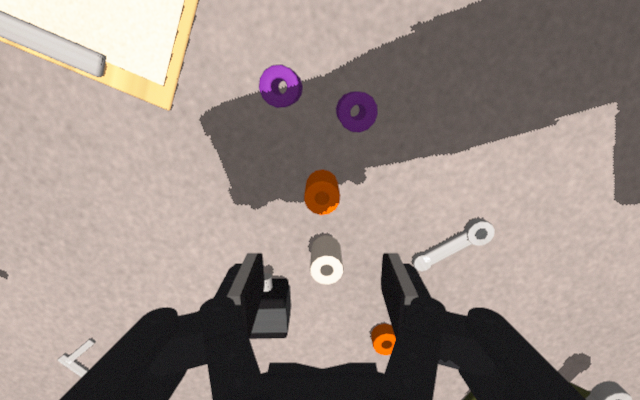

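The wrist view shows the tall orange spacer at row 191, col 321, the white one at row 268, col 326, and the purple ones farther up. All three cameras agree on the position, (0.457, -0.339), with the top at 45 mm. I'll let the arm settle, then descend.

```bash

python3 -m creep '{"hand":[60,60,60,60,60],"delta_pos":[[0,0,0.02],[0,0,0.02],[0,0,0.02],[0,0,0],[0,0,0]],"turn":[0,0,0,0,0]}'
python3 -m creep '{"hand":[60,60,60,60,60],"delta_pos":[[0,0,0],[0,0,0],[0,0,0],[0,0,0],[0,0,0]],"turn":[0,0,0,0,0]}'
python3 - <<'E'
from h import *
s=env.get_state(); print(s['tcp_pos'],s['orientation'],s['finger_gap'])
d=rot(s['orientation']).T@(np.array([.4572,-.3388,.021])-s['tcp_pos']); print('rem units',d/.8)
E
```

```text
clock: 11.6
tcp_pos: [0.4555, -0.3372, 0.12]
orientation: [-0.001, -0.25, 0.968, 0.002]
wrist_force: [-0.2, -0.1, 0.5]
finger_gap: 0.0601
clock: 12.02
tcp_pos: [0.4569, -0.3385, 0.1221]
orientation: [0.0, -0.251, 0.968, -0.0]
wrist_force: [-0.3, -0.1, -0.2]
finger_gap: 0.06
[ 0.45687304 -0.33851494  0.12209519] [ 3.09633348e-04 -2.50574610e-01  9.68097138e-01 -4.46458753e-04] 0.05998095660017403
rem units [-0.00013702 -0.00038102  0.1263695 ]
```

```bash

python3 -m creep '{"hand":[60,60,60,60,60],"delta_pos":[[0,0,0.025],[0,0,0.025],[0,0,0.025],[0,0,0.025],[0,0,0.016]],"turn":[0,0,0,0,0]}'
python3 -m creep '{"hand":[60,60,60,60,60],"delta_pos":[[0,0,0.01],[0,0,0],[0,0,0],[0,0,0],[0,0,0]],"turn":[0,0,0,0,0]}'
python3 -m creep '{"hand":[25,25,25,25,25],"delta_pos":[[0,0,0],[0,0,0],[0,0,0],[0,0,0],[0,0,0]],"turn":[0,0,0,0,0]}' 25
python3 -m creep '{"hand":[25,25,25,25,25],"delta_pos":[[0,0,0],[0,0,0],[0,0,0],[0,0,0],[0,0,0]],"turn":[0,0,0,0,0]}'
python3 - <<'E'
from h import *
c=snap('wrist','w3.png'); s=env.get_state(); print(s['tcp_pos'],s['orientation'],s['wrist_force'])
E
```

```text
clock: 12.43
tcp_pos: [0.456, -0.3377, 0.0271]
orientation: [-0.0, -0.251, 0.968, 0.001]
wrist_force: [-0.2, -0.9, -0.4]
finger_gap: 0.0602
clock: 12.85
tcp_pos: [0.4573, -0.3391, 0.0219]
orientation: [0.001, -0.251, 0.968, -0.001]
wrist_force: [0.2, -0.7, 0.4]
finger_gap: 0.0602
clock: 13.27
tcp_pos: [0.457, -0.3387, 0.0215]
orientation: [0.0, -0.251, 0.968, -0.001]
wrist_force: [-0.7, 0.9, 5.2]
finger_gap: 0.032
clock: 13.68
tcp_pos: [0.457, -0.3387, 0.0215]
orientation: [0.0, -0.251, 0.968, -0.001]
wrist_force: [-0.2, 0.4, 5.9]
finger_gap: 0.032
[ 0.45696764 -0.33869741  0.02148513] [ 3.60586996e-04 -2.50621468e-01  9.68084944e-01 -5.39501127e-04] [-0.86362529  0.75480246  5.90260547]
```

View pics/w3.png

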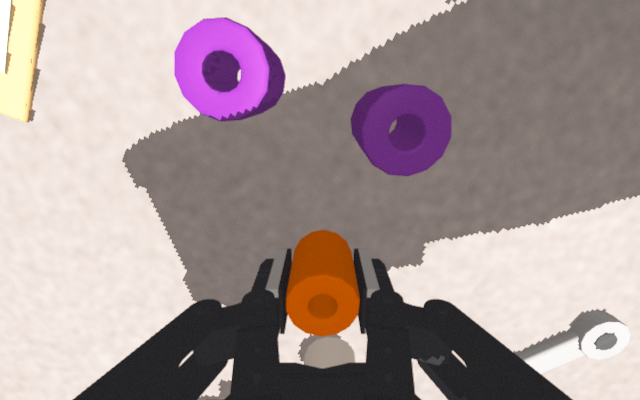

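The spacer sits squarely between the pads with a 32 mm gap. Now I lift it.

```bash

python3 -m creep '{"hand":[25,25,25,25,25],"delta_pos":[[0,0,-0.01],[0,0,-0.025],[0,0,-0.035],[0,0,-0.04],[0,0,-0.04]],"turn":[0,0,0,0,0]}' 35
python3 -m creep '{"hand":[25,25,25,25,25],"delta_pos":[[0,0,-0.02],[0,0,-0.01],[0,0,0],[0,0,0],[0,0,0]],"turn":[0,0,0,0,0]}'
python3 -m creep '{"hand":[25,25,25,25,25],"delta_pos":[[-0.0196,0.0179,0],[-0.0196,0.0179,0],[-0.0196,0.0179,0],[-0.0196,0.0179,0],[-0.0196,0.0179,0]],"turn":[0,0,0,0,0]}'
python3 -m creep '{"hand":[25,25,25,25,25],"delta_pos":[[-0.0196,0.0179,0],[-0.0196,0.0179,0],[-0.0196,0.0179,0],[-0.0196,0.0179,0],[-0.0196,0.0179,0]],"turn":[0,0,0,0,0]}'
python3 -m creep '{"hand":[25,25,25,25,25],"delta_pos":[[-0.0196,0.0179,0],[-0.0196,0.0179,0],[-0.0196,0.0179,0],[-0.0196,0.0179,0],[-0.0196,0.0179,0]],"turn":[0,0,0,0,0]}'
python3 -m creep '{"hand":[25,25,25,25,25],"delta_pos":[[-0.0196,0.0179,0],[-0.0196,0.0179,0],[-0.0196,0.0179,0],[-0.0196,0.0179,0],[-0.0196,0.0179,0]],"turn":[0,0,0,0,0]}'
python3 -m creep '{"hand":[25,25,25,25,25],"delta_pos":[[0,0,0],[0,0,0],[0,0,0],[0,0,0],[0,0,0]],"turn":[0,0,0,0,0]}'
python3 - <<'E'
from h import *
c=snap('wrist','w4.png'); c2=snap('side','side4.png'); snap('scene','scene4.png')
s=env.get_state(); print(s['tcp_pos'],s['orientation'],s['finger_gap'],s['wrist_force'])
d=rot(s['orientation']).T@(np.array([.593,.0635,.0815])-s['tcp_pos']); print('rem units',d/.8)
print(proj(c,[.593,.0635,.06]))
E
```

```text
clock: 14.15
tcp_pos: [0.4559, -0.3377, 0.1416]
orientation: [-0.0, -0.251, 0.968, 0.001]
wrist_force: [-0.2, -1.8, -0.7]
finger_gap: 0.0321
clock: 14.57
tcp_pos: [0.4557, -0.3375, 0.1629]
orientation: [-0.001, -0.251, 0.968, 0.001]
wrist_force: [0.2, 0.8, -0.3]
finger_gap: 0.0316
clock: 14.98
tcp_pos: [0.4895, -0.2361, 0.1625]
orientation: [-0.001, -0.25, 0.968, 0.001]
wrist_force: [0.2, 0.4, -0.3]
finger_gap: 0.0317
clock: 15.4
tcp_pos: [0.5233, -0.1356, 0.1626]
orientation: [-0.001, -0.251, 0.968, 0.001]
wrist_force: [0.8, 0.5, 1.0]
finger_gap: 0.0318
clock: 15.82
tcp_pos: [0.557, -0.0351, 0.1625]
orientation: [-0.002, -0.251, 0.968, 0.001]
wrist_force: [1.3, -0.6, -0.0]
finger_gap: 0.0319
clock: 16.23
tcp_pos: [0.5908, 0.0653, 0.1624]
orientation: [-0.002, -0.251, 0.968, 0.001]
wrist_force: [0.1, -0.2, -0.5]
finger_gap: 0.0319
clock: 16.65
tcp_pos: [0.5914, 0.0634, 0.1643]
orientation: [-0.0, -0.25, 0.968, 0.0]
wrist_force: [-0.5, 0.1, -0.9]
finger_gap: 0.0318
[0.59172741 0.06355169 0.16473694] [ 3.37022237e-05 -2.50080212e-01  9.68225122e-01  4.85405003e-06] 0.0318783700709325 [ 0.64869598  0.49868455 -0.2042737 ]
rem units [-0.00135344 -0.0008261   0.10404627]
[np.float64(204.6004844038402), np.float64(322.39230220815375)]
```

View pics/w4.png

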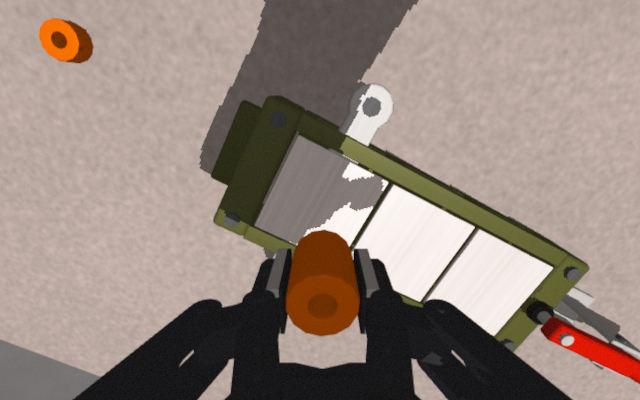

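View pics/scene4.png

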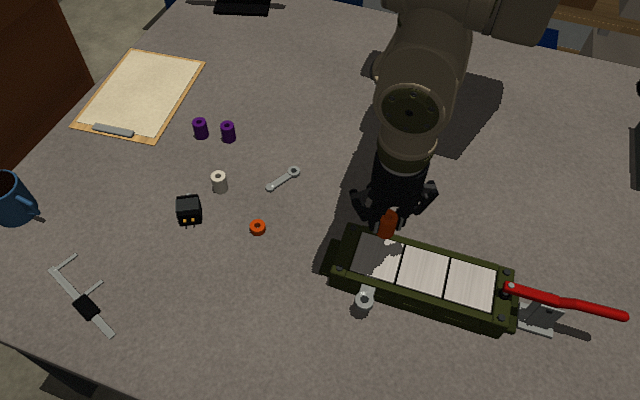

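The spacer is held upright. Descending toward the section, then settling.

```bash

python3 -m creep '{"hand":[25,25,25,25,25],"delta_pos":[[-0.0005,-0.0005,0.02],[-0.0005,0,0.02],[0,0,0.02],[0,0,0.02],[0,0,0.013]],"turn":[0,0,0,0,0]}'
python3 -m creep '{"hand":[25,25,25,25,25],"delta_pos":[[0,0,0],[0,0,0],[0,0,0],[0,0,0],[0,0,0]],"turn":[0,0,0,0,0]}'
python3 - <<'E'
from h import *
s=env.get_state(); print(s['tcp_pos'],s['orientation'],s['finger_gap'],s['wrist_force'])
d=rot(s['orientation']).T@(np.array([.593,.0635,.0815])-s['tcp_pos']); print('rem units',d/.8)
E
```

```text
clock: 17.22
tcp_pos: [0.592, 0.0639, 0.0889]
orientation: [-0.001, -0.25, 0.968, 0.0]
wrist_force: [-0.5, -0.3, -0.4]
finger_gap: 0.0318
clock: 17.63
tcp_pos: [0.5935, 0.0643, 0.0914]
orientation: [0.001, -0.251, 0.968, -0.0]
wrist_force: [-0.2, 0.2, -1.4]
finger_gap: 0.0316
[0.59349934 0.06427194 0.0914251 ] [ 9.74400136e-04 -2.50597632e-01  9.68090812e-01 -2.40629822e-04] 0.03164639903633162 [-0.19284337  0.2372353  -1.36363618]
rem units [ 0.00103587 -0.00052904  0.01240507]
```

```bash

python3 -m creep '{"hand":[25,25,25,25,25],"delta_pos":[[0.0005,-0.0005,0.005],[0,0,0.004],[0,0,0],[0,0,0],[0,0,0]],"turn":[0,0,0,0,0]}'
python3 -m creep '{"hand":[25,25,25,25,25],"delta_pos":[[0,0,0.001],[0,0,0],[0,0,0],[0,0,0],[0,0,0]],"turn":[0,0,0,0,0]}'
python3 -m creep '{"hand":[25,25,25,25,25],"delta_pos":[[0,0,0.001],[0,0,0],[0,0,0],[0,0,0],[0,0,0]],"turn":[0,0,0,0,0]}'
```

```text
clock: 18.05
tcp_pos: [0.5925, 0.0638, 0.083]
orientation: [-0.0, -0.251, 0.968, 0.0]
wrist_force: [-0.5, 0.3, -0.8]
finger_gap: 0.0322
clock: 18.47
tcp_pos: [0.5926, 0.0637, 0.0823]
orientation: [0.0, -0.251, 0.968, 0.0]
wrist_force: [0.4, -0.6, 0.2]
finger_gap: 0.0314
clock: 18.88
tcp_pos: [0.5927, 0.0638, 0.0816]
orientation: [0.0, -0.251, 0.968, -0.0]
wrist_force: [-0.4, 0.6, 0.3]
finger_gap: 0.0318
```

```bash

python3 -m creep '{"hand":[25,25,25,25,25],"delta_pos":[[0,0,0.001],[0,0,0],[0,0,0],[0,0,0],[0,0,0]],"turn":[0,0,0,0,0]}'
python3 - <<'E'
from h import *
import m
for n in('side','scene'):
    c=snap(n,n+'5.png'); 
print(env.get_state()['tcp_pos'],env.get_state()['wrist_force'])
a=cv2.imread('pics/side5.png')[60:220,270:430]; b=cv2.imread('pics/scene5.png')[180:340,320:480]
cv2.imwrite('pics/c5.png',cv2.resize(np.hstack([a,b]),None,fx=2.5,fy=2.5,interpolation=cv2.INTER_CUBIC))
E
```

```text
clock: 19.3
tcp_pos: [0.5927, 0.0638, 0.0808]
orientation: [0.0, -0.251, 0.968, 0.0]
wrist_force: [1.1, 0.1, 0.3]
finger_gap: 0.0321
[0.5926561  0.06376143 0.08076352] [0.37900325 0.44566622 0.03816717]
```

View pics/c5.png

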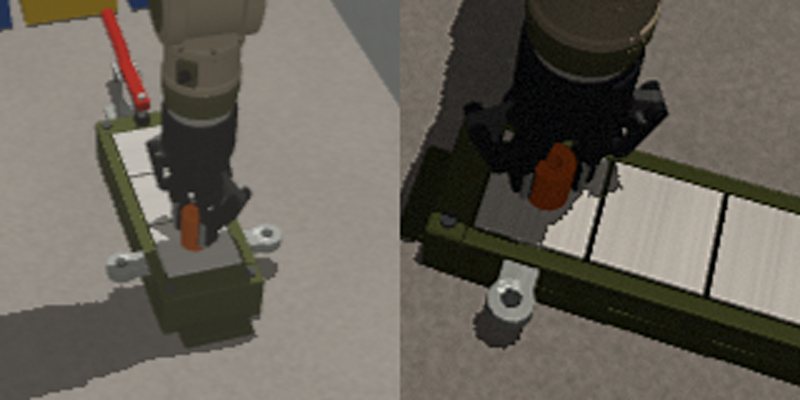

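The pictures show the spacer upright over the middle of the section, at or just above the surface. The force hasn't risen clearly yet, so I go a little further.

```bash

python3 -m creep '{"hand":[25,25,25,25,25],"delta_pos":[[0,0,0.001],[0,0,0],[0,0,0],[0,0,0],[0,0,0]],"turn":[0,0,0,0,0]}'
python3 -m creep '{"hand":[25,25,25,25,25],"delta_pos":[[0,0,0.001],[0,0,0],[0,0,0],[0,0,0],[0,0,0]],"turn":[0,0,0,0,0]}'
```

```text
clock: 19.82
tcp_pos: [0.5926, 0.0638, 0.0799]
orientation: [0.0, -0.251, 0.968, 0.0]
wrist_force: [0.9, -0.6, 1.2]
finger_gap: 0.0319
clock: 20.23
tcp_pos: [0.5926, 0.0637, 0.0791]
orientation: [0.0, -0.251, 0.968, 0.0]
wrist_force: [0.8, -0.5, 0.8]
finger_gap: 0.0315
```

Contact at about 1 N. I open gently.

```bash

python3 -m creep '{"hand":[32.5,33,33.5,34,35],"delta_pos":[[0,0,0],[0,0,0],[0,0,0],[0,0,0],[0,0,0]],"turn":[0,0,0,0,0]}' 20
python3 -m creep '{"hand":[38,42,48,54,60],"delta_pos":[[0,0,0],[0,0,0],[0,0,0],[0,0,0],[0,0,0]],"turn":[0,0,0,0,0]}'
python3 -m creep '{"hand":[60,60,60,60,60],"delta_pos":[[0,0,0],[0,0,0],[0,0,0],[0,0,0],[0,0,0]],"turn":[0,0,0,0,0]}'
python3 - <<'E'
from h import *
c=snap('wrist','w6.png')
E
```

```text
clock: 20.65
tcp_pos: [0.5922, 0.0638, 0.0789]
orientation: [-0.0, -0.251, 0.968, 0.0]
wrist_force: [0.2, 0.4, -0.2]
finger_gap: 0.0351
clock: 21.07
tcp_pos: [0.5925, 0.0638, 0.0791]
orientation: [0.0, -0.251, 0.968, 0.0]
wrist_force: [-1.1, 0.6, -0.2]
finger_gap: 0.0602
clock: 21.48
tcp_pos: [0.5926, 0.0638, 0.0791]
orientation: [0.0, -0.251, 0.968, 0.0]
wrist_force: [-0.1, -0.6, 0.1]
finger_gap: 0.0601
```

View pics/w6.png

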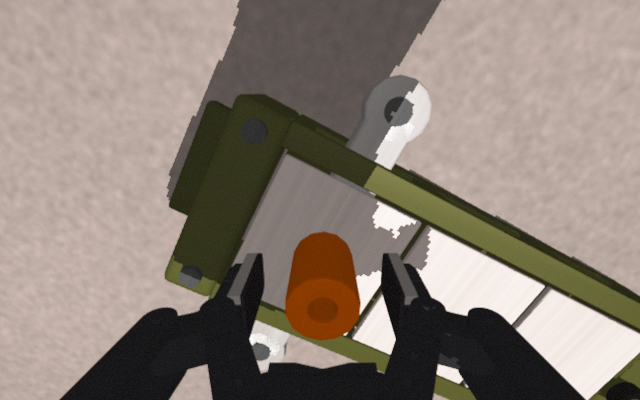

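The fingers are clear on both sides and the spacer is standing. I rise straight up and back away.

```bash

python3 -m creep '{"hand":[60,60,60,60,60],"delta_pos":[[0,0,-0.01],[0,0,-0.02],[0,0,-0.03],[0,0,-0.03],[0,0,-0.03]],"turn":[0,0,0,0,0]}'
python3 -m creep '{"hand":[60,60,60,60,60],"delta_pos":[[0,0,-0.03],[0.03,0.0,-0.01],[0.04,0.0,0],[0.04,0,0],[0.04,0,0]],"turn":[0,0,0,0,0]}'
python3 -m creep '{"hand":[60,60,60,60,60],"delta_pos":[[0,0,0],[0,0,0],[0,0,0],[0,0,0],[0,0,0]],"turn":[0,0,0,0,0]}'
python3 - <<'E'
from h import *
import m
for n in('side','scene'):
    c=snap(n,n+'7.png'); P=m.cloud(c); hsv=cv2.cvtColor(c['pixels'],cv2.COLOR_RGB2HSV)
    k=(hsv[...,0]<15)&(hsv[...,1]>150)&(hsv[...,2]>60)&(abs(P[...,0]-.593)<.06)&(abs(P[...,1]-.0635)<.06)&(P[...,2]>.05)
    q=P[k]; t=q[q[:,2]>.1]; print(n,'spacer z',q[:,2].min().round(3),np.percentile(q[:,2],97).round(4),'top',cv2.minEnclosingCircle(t[:,:2].astype(np.float32)),t.mean(0))
    m.blobs(c,'orange'); m.blobs(c,'purple')
a=cv2.imread('pics/side7.png')[60:220,270:430]; b=cv2.imread('pics/scene7.png')[180:340,320:480]
cv2.imwrite('pics/c7.png',cv2.resize(np.hstack([a,b]),None,fx=2.5,fy=2.5,interpolation=cv2.INTER_CUBIC))
E
```

```text
clock: 21.95
tcp_pos: [0.5923, 0.0638, 0.1766]
orientation: [-0.0, -0.251, 0.968, 0.0]
wrist_force: [0.0, 0.3, -1.2]
finger_gap: 0.0598
clock: 22.37
tcp_pos: [0.4867, 0.0052, 0.2079]
orientation: [0.001, -0.251, 0.968, -0.0]
wrist_force: [-0.0, -1.4, -0.3]
finger_gap: 0.0601
clock: 22.78
tcp_pos: [0.4887, 0.0058, 0.2073]
orientation: [0.0, -0.251, 0.968, -0.0]
wrist_force: [0.2, 0.9, 0.5]
finger_gap: 0.0596
side spacer z 0.063 0.1071 top ((0.5923229455947876, 0.06254075467586517), 0.015137866139411926) [0.59254119 0.06065078 0.10460116]
orange [239. 370.] 131 top z 0.0205 top mean [ 0.5846 -0.1845  0.0182] circle [ 0.5831 -0.184 ] 0.0163
purple [317. 303.] 248 top z 0.0472 top mean [ 0.3809 -0.3495  0.0453] circle [ 0.3801 -0.3484] 0.0158
purple [344. 315.] 269 top z 0.047 top mean [ 0.394  -0.4127  0.0452] circle [ 0.3937 -0.4118] 0.0159
scene spacer z 0.059 0.1076 top ((0.5929489731788635, 0.06503867357969284), 0.01619548164308071) [0.59384958 0.06465988 0.10529325]
orange [225. 257.] 156 top z 0.0212 top mean [ 0.5849 -0.1819  0.0184] circle [ 0.5844 -0.1821] 0.0162
purple [128. 200.] 285 top z 0.047 top mean [ 0.3944 -0.409   0.0451] circle [ 0.3933 -0.4089] 0.0171
purple [131. 228.] 282 top z 0.0464 top mean [ 0.3813 -0.3459  0.0447] circle [ 0.3807 -0.3492] 0.0178
```

View pics/c7.png

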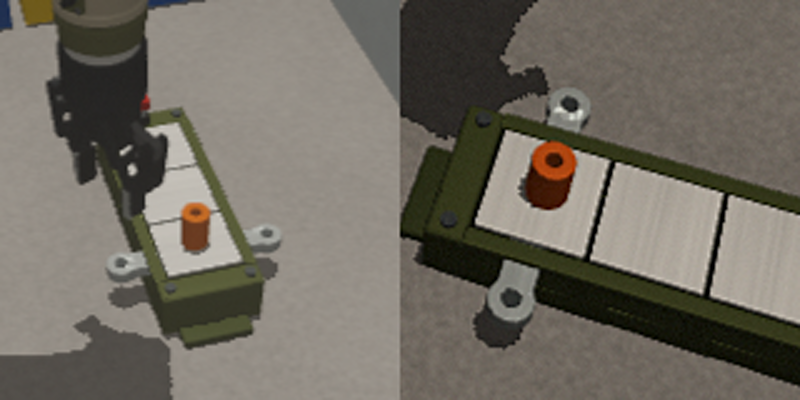

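The spacer stands upright in the middle of the backed section, with its top at 0.105, and the arm is clear of everything. Handing in.

```bash
python3 -c "
from workcell import env
print(env.hand_in())"
```

```text
the job is handed in; nothing more can be done
None
```

The job is done and handed in at about 23 s of the 64 s allowed; `env.hand_in()` reports no verdict.

- **Press:** I pressed the middle of the section between the two eye ends, the one farthest from the red clamp. It gave softly at 1.9 N, then stiffened through 4.5, 7.1 and 8.7 N to about 11–12 N. I held it there for about 0.8 s and let it spring back to z = 0.060.
- **Spacer:** I picked up the taller orange spacer and stood it on that section. The side and scene views put its centre at (0.592–0.593, 0.063–0.065) against the section's centre of (0.593, 0.0635), with the top at 0.105. It is upright.
- **Bystanders:** the short orange spacer and the purple tubes measured where they started. I did not measure the white tube, solenoid housing or lever again at the end; a picture taken while carrying the spacer showed them in their starting places.
- **Disagreement:** the two views differ by about 2.5 mm in y on the spacer's centre, about what the 2 mm calibration allows. Set-down contact came 1–2 mm lower than planned, felt as about 1 N.

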